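Stand the fallen bottle up again in the row on the repair desk

TASK

One square bottle in the row has fallen over and lies in the long aluminium tray between its neighbours. Lift it out, put it down on the black rubber mat in front of the tray and let go, so that you can take it again another way; then stand it upright on its base in the tray, in the gap where it lay and clear of the neighbours on both sides, and let go. Set it down, do not drop it, and do not shift or tip the other bottles and things.

Things in the scene. Friction and masses are not known exactly. Their poses are not given: they have to be found in the camera images.
- tipped_mid (a point): Centre of the fallen white square plastic bottle, 125 mm tall: body 52 x 52 mm for 95 mm from the base, then neck and grey cap 32 mm across; about 0.22 kg. z runs base to cap: base 62.5 mm below this point, cap end 62.5 mm above. It starts on a flat side in the tray, z level and roughly along the tray's +y; only 5 to 30 mm from cap end to the next neighbour: no room for a gripper leaning over the cap.
- lane: The fixed aluminium tray (lane), 400 mm along its y, 100 mm along its x, yaw varies; its -x side faces the robot. Origin at desk level under the middle of the gap in the row (tray runs -168 to +232 mm in y). Floor 4 mm above the desk; lips all round reach 10 mm above the desk; 84 mm between the long lips. Neighbours stand at about y -112, +112 and +182 mm, order varies.
- mat: The fixed black rubber mat on the desk in front of the tray, 130 mm (its x) by 240 mm (its y, parallel to the tray), 3 mm thick; origin at the centre of its underside. It is empty: room to lay the bottle down and take it again.
- square_bottle_mid (a point): Centre, half-way up, of a standing neighbour: white square bottle 52 x 52 mm, 145 mm tall, loose, in the tray.
- can_mid (a point): Centre, half-way up, of a standing neighbour: round aluminium can 58 mm across, 140 mm tall, loose, in the tray.
- round_bottle_mid (a point): Centre, half-way up, of a standing neighbour: round white bottle 58 mm across with a black cap, 155 mm tall, loose, in the tray.
- panel: Bystander: a black phone display panel 72 x 150 x 7 mm lying loose on the desk at the robot's left; origin under its centre.
- suction_cup: Bystander: a black silicone suction cup 60 mm across and 40 mm tall, loose on the desk at the robot's right; origin under its centre.
- pick: Bystander: a flat steel pick about 158 mm long (8 mm thick handle, thin blade), lying loose on the desk at the robot's right; origin under the middle of its handle.
Not all that is in view belongs to the job. What is shaped like the part that bears round_bottle_mid but green is not meant.

How it is judged:
By the outcome, as a careful person would: the job done as asked, in the order asked, and still so for the second after the job is handed in, with the robot touching nothing.
It also fails if it takes over 54 s, if anything falls off the work surface, if the arm or the gripper's body presses on something with over 40 N, if the wrist force passes 120 N, or if a joint passes its speed limit or range.

ROBOT

A 6-joint arm with a two-finger parallel gripper is mounted at the origin on the work surface. World frame = base frame: x ahead of the robot, y to its left, z up, the work surface at z = 0. Lengths are in m, angles in degrees, forces in N, time in s.
With the tool pointing down it reaches from about 0.375 to 0.9 m from the base axis. Payload 3.1 kg.
Tool frame: the origin (TCP) lies at the very end of the fingers, on their centre line; the grasp point (between the pads) lies 19 mm behind it; z points along the fingers, y is the direction in which the jaws open and shut (so a half turn about z gives the same grasp; the last joint's range is limited). The gripper opens to 87 mm and grips with 3 to 60 N. Pads are 19 mm wide; open, the fingers measure 117 mm over their backs; the gripper's body (75 mm by 190 mm) begins 51 mm behind the grasp point.
Start: joints at [-10.227, 30.224, 82.088, -0, 67.689, -10.227], TCP at [0.625, 0, 0.195] pointing down, gripper open.
Joint ranges: [-176.69, 176.69], [-43.24, 126.21], [12.49, 139.97], [-82, 262], [0, 151.66], [-163.58, 163.58]. Speed limits (degrees/s): [159.86, 159.86, 180, 180, 180, 180].

INTERFACE

Orientations are given as a 3x3 rotation matrix whose columns are the frame's x, y, z axes.
In Python, from rig import readout, capture, camera_model, bot, spot_in, regions_of gives the robot as it stands.
- The arm moves only by the tool send_rows, never from a script. Its argument "moves" is a list that holds one entry, the list of rows, each a list of 7 numbers: the turn, a rotation vector about the tool's x, y, z in degrees, then the shift along the tool's x, y, z in cm, then the opening, from -1 (shut) to 1 (fully open). A call has exactly 5 rows; each row shifts and turns the commanded pose from where the row before left it, along the tool's axes as they then stand; what a row does not reach is not made up. A row lasts 1/10 s, in which the tool goes at most 50 mm and 8.59 degrees, less where a joint would pass 70% of its speed; a pose out of reach is approached as far as the arm can. A call with a gripper value outside its range is refused whole. The fingers move at their own pace and stop on an object; the grip force is fixed at half the most. Time passes only in rows, so rows that do not move let the fingers close, or fill a call up. It gives the time, the measured TCP pose, the force and the opening at its end, in the units of the state.
- readout.read_state(): the state, without advancing time (a new reading comes with each control period).
- capture(name): name is "scene" or "side" or "wrist"; returns the picture (384x512x3 uint8, blue, green, red); there is no depth.
- camera_model(name): a dict with "camera_matrix" (3x3 intrinsics, pixels), "pose" (4x4, takes a point from camera to world coordinates). Camera axes: x right, y up, looking along -z (the intrinsics and any distortion apply to the point x, -y, -z); pixel columns grow to the right and rows downward; lengths in m; the calibration is good to about 2 mm. A picture is of the moment at which its call begins: read the wrist's pose just before it. camera_model takes no time and is no camera call; for the wrist camera it gives the pose at the moment of the call.
- bot.hand_in(): hands the job in, once; it reports no verdict.
Trained networks look in the newest picture that a camera, given by its name, has taken for a name from the list of things; names that differ only in an ending like _2 or _b are one class to them, and where a whole thing is asked for, a point or a joint stands for the part that bears it (a point fixed in the world has none). Each returns a list of dicts, best first, with "p" (0 to 1); they miss things now and then, are a little off and sometimes report something else, mostly with a low value. They report only what shows in the picture. A call takes as long as a camera call. They do not tell look-alikes from the thing itself.
- spot_in(camera, thing): "location" ([x, y, z] in m, in world coordinates, good to about 4 mm: the middle of the surface that is visible of it).
- regions_of(camera, thing): "mask" (384x512 bool, what is visible of it).
The state is a dict: "time_s": time; "joint_positions": joint angles; "qvel": joint speeds; "tau": joint torques, N m; "position": TCP position; "tcp_rot": TCP orientation; "force": force on the tool from outside, world axes, zero at the start; "moment": the same for the moment, N m; "opening": opening from 0.0 (shut) to 1.0 (fully open).
Only numpy, scipy, OpenCV 4.12 (cv2) and the standard library are available. Lean on these libraries where they do the work, as an engineer would, in place of code of your own. Each camera call takes 0.05 s, during which the arm holds its last target. There are 200 camera calls.

## Working session

There is one attempt and no reset: what is moved stays moved. The work goes in short steps, Python scripts to look and compute and a tool call to move; the robot and the scene stay as the last step left them, time stands still between calls to the robot, and variables do not carry over. Pictures are saved under pics/ and viewed, about 8 in all and at most 12, crops included, and the job is handed in when it is done.

Besides the shell and the picture viewer there is one more tool, called after "Call:" as a command line: name --argument value ..., lists and objects as JSON in quotes. send_rows: Moves the arm, as the interface text tells. Its arguments: {"type":"object","properties":{"moves":{"type":"array","items":{"type":"array","items":{"type":"array","items":{"type":"number"}}}}},"required":["moves"]}

```bash
ls; mkdir -p pics; cat > h.py <<'E'
import numpy as np, cv2
from rig import readout, capture, camera_model, bot, spot_in, regions_of
def proj(cam,P):
    m=camera_model(cam); T=np.linalg.inv(np.array(m["pose"])); P=np.atleast_2d(P)
    c=P@T[:3,:3].T+T[:3,3]; c=c*[1,-1,-1]
    u=c@np.array(m["camera_matrix"]).T
    return u[:,:2]/u[:,2:]
def ray(cam,px,z,m=None):
    m=m or camera_model(cam); T=np.array(m["pose"]); px=np.atleast_2d(px).astype(float)
    d=np.c_[px,np.ones(len(px))]@np.linalg.inv(np.array(m["camera_matrix"])).T*[1,-1,-1]
    d=d@T[:3,:3].T; o=T[:3,3]
    return o+d*((z-o[2])/d[:,2])[:,None]
E
python3 - <<'E'
from h import *
print(camera_model("scene").keys())
a=capture("scene"); b=capture("side")
cv2.imwrite("pics/a.png",a); cv2.imwrite("pics/b.png",b)
for c in("scene","side"):
  print(c,np.round(camera_model(c)["pose"],3).tolist())
  for t in("tipped_mid","lane","mat","square_bottle_mid","can_mid","round_bottle_mid"):
    print(t,[(round(r["p"],2),np.round(r["location"],3).tolist()) for r in spot_in(c,t)[:3]])
E
```

```text
pics
dict_keys(['camera_matrix', 'pose'])
scene [[-0.525, -0.676, 0.517, 1.255], [0.851, -0.427, 0.306, 0.403], [0.014, 0.601, 0.799, 1.239], [0.0, 0.0, 0.0, 1.0]]
tipped_mid [(0.85, [0.674, 0.057, 0.059])]
lane [(0.93, [0.69, 0.123, 0.005])]
mat [(0.93, [0.515, 0.07, 0.007]), (0.5, [0.675, 0.245, 0.124])]
square_bottle_mid [(0.62, [0.677, -0.041, 0.093])]
can_mid [(0.61, [0.674, 0.18, 0.1])]
round_bottle_mid [(0.93, [0.677, 0.178, 0.101]), (0.86, [0.701, 0.359, 0.101]), (0.69, [0.548, 0.296, 0.101])]
side [[0.862, 0.279, -0.424, 0.061], [-0.507, 0.449, -0.735, -0.77], [-0.015, 0.849, 0.529, 0.621], [0.0, 0.0, 0.0, 1.0]]
tipped_mid [(0.88, [0.644, 0.037, 0.047])]
lane [(0.91, [0.629, 0.011, 0.007])]
mat [(0.89, [0.514, 0.055, -0.004]), (0.2, [0.633, 0.016, 0.01])]
square_bottle_mid [(0.56, [0.647, -0.076, 0.079])]
can_mid [(0.72, [0.634, 0.223, 0.095])]
round_bottle_mid [(0.81, [0.526, 0.275, 0.076]), (0.76, [0.652, 0.157, 0.078]), (0.53, [0.668, 0.347, 0.091])]
```

```bash
python3 -c "
import cv2,numpy as np
a=cv2.imread('pics/a.png');b=cv2.imread('pics/b.png')
cv2.imwrite('pics/ab.png',cv2.resize(np.vstack([a,b]),None,fx=.78,fy=.78))"
```

```text
(no output)
```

View pics/ab.png

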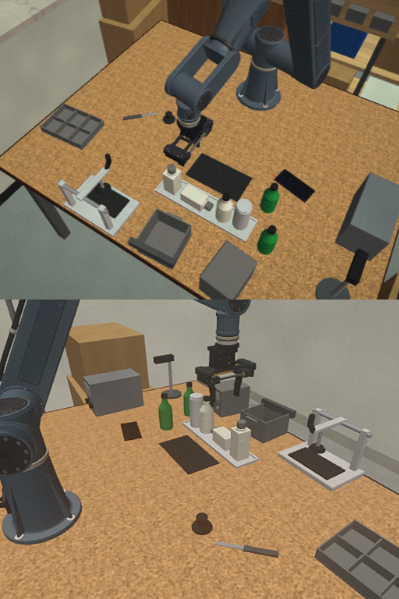

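The scene view shows the fallen bottle at about (249,255) in scene pixels, cap toward the white round bottle (+y). The standing square bottle (219,231) is at -y. The round bottle and can are at (287,266) and (311,273), and two green look-alikes stand off the tray at (346,253) and (342,307). Next is the close crop, plus the wrist view.

```bash
python3 - <<'E'
from h import *
w=capture("wrist"); cv2.imwrite("pics/w.png",w)
print(np.round(camera_model("wrist")["pose"],3).tolist(), np.round(camera_model("wrist")["camera_matrix"],1).tolist())
a=cv2.imread("pics/a.png"); b=cv2.imread("pics/b.png")
ca=cv2.resize(a[185:315,190:340],(400,347),interpolation=cv2.INTER_CUBIC)
cb=cv2.resize(b[110:225,195:345],(400,307),interpolation=cv2.INTER_CUBIC)
o=np.zeros((600,800,3),np.uint8); o[:300,:400]=cv2.resize(w,(400,300)); o[:347,400:]=ca; o[300:,:400]=cb[:300]
cv2.imwrite("pics/c.png",o)
E
```

```text
[[1.0, 0.0, -0.0, 0.625], [0.0, 0.952, 0.306, 0.085], [0.0, -0.306, 0.952, 0.384], [0.0, 0.0, 0.0, 1.0]] [[283.7, 0.0, 251.6], [0.0, 283.7, 192.7], [0.0, 0.0, 1.0]]
```

View pics/c.png

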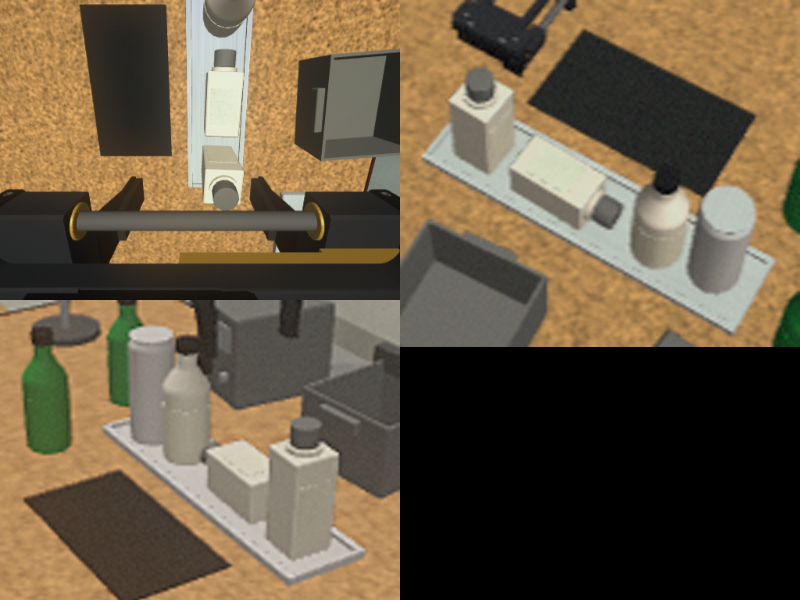

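The close crop confirms it: the white square bottle lies between the upright square bottle (-y) and the white round bottle (+y), with its grey cap towards the round one. I'll fit the silhouettes for exact poses.

```bash
cat >> h.py <<'E'
from scipy.optimize import minimize
def box(x,y,yaw,sx,sy,z0,z1):
    c,s=np.cos(yaw),np.sin(yaw)
    return np.array([[x+c*a-s*b,y+s*a+c*b,z] for a in(-sx/2,sx/2) for b in(-sy/2,sy/2) for z in(z0,z1)])
def cyl(x,y,r,z0,z1):
    t=np.linspace(0,2*np.pi,24)
    return np.array([[x+r*np.cos(k),y+r*np.sin(k),z] for k in t for z in(z0,z1)])
def lying(x,y,yaw,z0):   # yaw: bottle z = (-sin,cos)
    d=np.array([-np.sin(yaw),np.cos(yaw)]); o=np.array([x,y])
    b=box(*(o-15e-3*d),yaw,.052,.095,z0,z0+.052)
    t=np.linspace(0,2*np.pi,24); n=np.array([np.cos(yaw),np.sin(yaw)])
    k=np.array([[*(o+l*d+.016*np.cos(a)*n),z0+.026+.016*np.sin(a)] for a in t for l in(.0325,.0625)])
    return [b,k]
def render(cam,parts,K=4):
    im=np.zeros((384,512),np.uint8)
    for P in parts:
        h=cv2.convexHull(np.round(proj(cam,P)*16).astype(np.int32)); cv2.fillConvexPoly(im,h,1,cv2.LINE_8,4)
    return im>0
def fit(masks,f,p0,step):
    def cost(p):
        q=f(p); return -sum((r&m).sum()/max(1,(r|m).sum()) for c,m in masks.items() for r in[render(c,q)])
    s=np.vstack([p0]+[np.add(p0,np.eye(len(p0))[i]*step[i]) for i in range(len(p0))])
    r=minimize(cost,p0,method="Nelder-Mead",options=dict(initial_simplex=s,xatol=2e-4,fatol=1e-4,maxiter=300)); 
    return r.x,-r.fun/len(masks)
E
python3 - <<'E'
from h import *
def masks(t,near,cams):
    o={}
    for c in cams:
        best=None
        for r in regions_of(c,t):
            m=r["mask"]; ys,xs=np.nonzero(m)
            if len(xs)<20: continue
            d=np.hypot(*(np.array([xs.mean(),ys.mean()])-proj(c,near)[0]))
            if d<35 and (best is None or d<best[0]): best=(d,m)
        if best: o[c]=best[1]
    return o
C=["scene","side"]
M={}
def go(n,t,near,f,p0,cams=C):
    M[n]=masks(t,near,cams); 
    for c in list(M[n]):
        x,s=fit({c:M[n][c]},f,p0,[.01]*len(p0)); print(n,c,np.round(x,4),round(s,3))
    x,s=fit(M[n],f,p0,[.01,.01,.1][:len(p0)]); print(n,list(M[n]),np.round(x,4),round(s,3)); return x
tip=go("tip","tipped_mid",[.66,.05,.03],lambda p:lying(*p,.004),[.66,.05,0.],C+["wrist"])
sq=go("sq","square_bottle_mid",[.66,-.06,.07],lambda p:[box(*p,.052,.052,.004,.119),cyl(*p[:2],.016,.119,.149)],[.66,-.06,0.])
can=go("can","can_mid",[.66,.23,.07],lambda p:[cyl(*p,.029,.004,.144)],[.66,.23])
rb=go("rb","round_bottle_mid",[.66,.165,.07],lambda p:[cyl(*p,.029,.004,.1),cyl(*p,.013,.1,.159)],[.66,.165])
mat=go("mat","mat",[.515,.06,0],lambda p:[box(*p,.13,.24,0,.003)],[.515,.06,0.],C+["wrist"])
ln=masks("lane",[.66,.08,0],C)
for c in ln:
    for n in("tip","sq","can","rb"): 
        if c in M[n]: ln[c]=ln[c]|M[n][c]
S=[box(*sq,.052,.052,.004,.119),cyl(*sq[:2],.016,.119,.149),cyl(*can,.029,.004,.144),cyl(*rb,.029,.004,.1),cyl(*rb,.013,.1,.159)]+lying(*tip,.004)
def tray(p):
    c,s=np.cos(p[2]),np.sin(p[2]); return [box(p[0]-s*.032,p[1]+c*.032,p[2],.1,.4,0,.01)]+S
x,s=fit(ln,tray,[.66,.055,0.],[.01,.01,.05]); print("lane",np.round(x,4),s)
E
```

```text
tip scene [ 0.6661  0.0614 -0.0075] 0.849
tip side [ 0.6642  0.07   -0.0021] 0.713
tip wrist [ 0.6653  0.0635 -0.016 ] 0.94
tip ['scene', 'side', 'wrist'] [ 0.665   0.0636 -0.0628] 0.834
sq scene [ 0.6608 -0.0549  0.0015] 0.926
sq side [ 6.603e-01 -5.010e-02 -2.000e-04] 0.901
sq ['scene', 'side'] [ 0.6608 -0.0528 -0.0589] 0.91
can scene [0.6548 0.2384] 0.865
can side [0.6514 0.2456] 0.747
can ['scene', 'side'] [0.6537 0.2385] 0.791
rb scene [0.6625 0.1729] 0.947
rb side [0.665  0.1811] 0.889
rb ['scene', 'side'] [0.6607 0.1721] 0.898
mat scene [0.5123 0.0695 0.0059] 0.947
mat side [ 0.5115  0.0746 -0.0059] 0.929
mat wrist [0.515  0.071  0.0046] 0.973
mat ['scene', 'side', 'wrist'] [0.5147 0.0712 0.0011] 0.946
lane [0.6587 0.0602 0.0043] 0.9376821068047547
```

```bash
python3 - <<'E'
from h import *
s=readout.read_state(); print({k:np.round(s[k],3).tolist() for k in("time_s","position","tcp_rot","opening","force")})
E
```

```text
{'time_s': 1.45, 'position': [0.625, 0.0, 0.195], 'tcp_rot': [[0.0, 1.0, -0.0], [1.0, -0.0, -0.0], [-0.0, -0.0, -1.0]], 'opening': 1.001, 'force': [0.502, -0.146, -0.246]}
```

Call:
send_rows --moves '[[[0,0,0,3,2,0,1],[0,0,0,2.5,2,0,1],[0,0,0,0,0,3,1],[0,0,0,0,0,3,1],[0,0,0,0,0,3,1]]]'

```text
time_s: 1.95
position: [0.6653, 0.0555, 0.1044]
tcp_rot: [[-0.001, 1.0, 0.001], [1.0, 0.001, -0.0], [-0.0, 0.001, -1.0]]
force: [0.5, 0.5, -0.4]
opening: 1.0
```

```bash
python3 - <<'E'
from h import *
w=capture("wrist"); m=regions_of("wrist","tipped_mid")
w2=w.copy()
if m: 
    x,s=fit({"wrist":m[0]["mask"]},lambda p:lying(*p,.004),[.665,.063,-.01],[.01,.01,.05]); print(np.round(x,4),s)
    w2[render("wrist",lying(*x,.004))^m[0]["mask"]]=(0,0,255)
cv2.imwrite("pics/d.png",w2)
E
```

```text
[ 0.6603  0.0665 -0.0331] 0.9312780989081567
```

View pics/d.png

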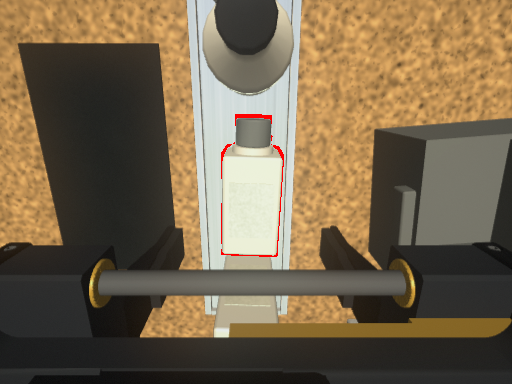

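The bottle (px 220-283 × 115-256) lies between the open fingers, and its cap is about 20 px short of the round bottle. Descending and gripping.

Call:
send_rows --moves '[[[0,0,0,0.4,-0.2,2,1],[0,0,0,0,0,2,1],[0,0,0,0,0,2,1],[0,0,0,0,0,1.5,1],[0,0,0,0,0,0.9,1]]]'

```text
time_s: 2.55
position: [0.6632, 0.0589, 0.0209]
tcp_rot: [[0.0, 1.0, 0.0], [1.0, -0.0, -0.0], [-0.0, 0.0, -1.0]]
force: [-0.8, -0.6, 0.2]
opening: 1.001
```

Call:
send_rows --moves '[[[0,0,0,0,0,0,-1],[0,0,0,0,0,0,-1],[0,0,0,0,0,0,-1],[0,0,0,0,0,0,-1],[0,0,0,0,0,0,-1]]]'

```text
time_s: 3.05
position: [0.6635, 0.059, 0.0219]
tcp_rot: [[0.0, 1.0, 0.001], [1.0, -0.0, -0.0], [-0.0, 0.001, -1.0]]
force: [1.3, -0.2, 1.6]
opening: 0.635
```

Call:
send_rows --moves '[[[0,0,0,0,0,0,-1],[0,0,0,0,0,-1,-1],[0,0,0,0,0,-2,-1],[0,0,0,0,0,-3,-1],[0,0,0,0,0,-3,-1]]]'

```text
time_s: 3.55
position: [0.6616, 0.0591, 0.1114]
tcp_rot: [[0.0, 1.0, -0.003], [1.0, -0.0, 0.0], [0.0, -0.003, -1.0]]
force: [0.4, -0.4, -1.7]
opening: 0.594
```

Call:
send_rows --moves '[[[0,0,0,0,0,-3,-1],[0,0,0,0,-3,-1,-1],[0,0,0,0,-4,0,-1],[0,0,0,0.5,-4,0,-1],[0,0,0,0.5,-4,0,-1]]]'

```text
time_s: 4.05
position: [0.5106, 0.0691, 0.1514]
tcp_rot: [[0.0, 1.0, -0.001], [1.0, -0.0, 0.0], [0.0, -0.001, -1.0]]
force: [-0.1, 0.5, -3.2]
opening: 0.594
```

Call:
send_rows --moves '[[[0,0,8.5,0,0,0,-1],[0,0,8.5,0,0,0,-1],[0,0,8.5,0,0,0,-1],[0,0,8.5,0,0,0,-1],[0,0,8.5,0,0,0,-1]]]'

```text
time_s: 4.55
position: [0.5122, 0.0691, 0.1514]
tcp_rot: [[0.68, 0.733, -0.001], [0.733, -0.68, 0.0], [-0.001, -0.001, -1.0]]
force: [0.0, 0.1, -2.3]
opening: 0.591
```

```bash
python3 - <<'E'
from h import *
s=readout.read_state(); print(np.round(s["joint_positions"],1).tolist(),np.round(s["tcp_rot"],2).tolist(),np.round(s["position"],3))
E
```

```text
[-4.7, 25.5, 100.1, -0.0, 54.5, 38.1] [[0.68, 0.73, -0.0], [0.73, -0.68, 0.0], [-0.0, -0.0, -1.0]] [0.512 0.069 0.151]
```

Call:
send_rows --moves '[[[0,0,8.5,0,0,0,-1],[0,0,8.5,0,0,0,-1],[0,0,8.5,0,0,0,-1],[0,0,8.5,0,0,0,-1],[0,0,8.5,0,0,0,-1]]]'

```text
time_s: 5.05
position: [0.5122, 0.0691, 0.1514]
tcp_rot: [[0.997, 0.081, -0.001], [0.081, -0.997, 0.0], [-0.001, -0.0, -1.0]]
force: [-0.3, 0.6, -2.1]
opening: 0.59
```

Call:
send_rows --moves '[[[0,0,8.5,0,0,0,-1],[0,0,8.5,0,0,0,-1],[0,0,8.5,0,0,0,-1],[0,0,8.5,0,0,0,-1],[0,0,8.5,0,0,0,-1]]]'

```text
time_s: 5.55
position: [0.5122, 0.0691, 0.1513]
tcp_rot: [[0.79, -0.614, -0.001], [-0.614, -0.79, -0.0], [-0.001, 0.001, -1.0]]
force: [0.6, -0.3, -2.5]
opening: 0.586
```

Call:
send_rows --moves '[[[0,0,8.5,0,0,0,-1],[0,0,8.5,0,0,0,-1],[0,0,8.5,0,0,0,-1],[0,0,8.5,0,0,0,-1],[0,0,0,0,0,0,-1]]]'

```text
time_s: 6.05
position: [0.5123, 0.069, 0.1513]
tcp_rot: [[0.318, -0.948, -0.001], [-0.948, -0.318, -0.0], [-0.0, 0.001, -1.0]]
force: [-0.0, -1.1, -2.6]
opening: 0.593
```

```bash
python3 - <<'E'
from h import *
s=readout.read_state(); print(np.round(s["joint_positions"],1).tolist(),np.round(s["tcp_rot"],3).tolist(),np.round(s["position"],4))
E
```

```text
[-4.7, 25.5, 100.1, -0.0, 54.5, 156.8] [[0.318, -0.948, -0.001], [-0.948, -0.318, -0.0], [-0.0, 0.001, -1.0]] [0.5123 0.069  0.1513]
```

Call:
send_rows --moves '[[[0,0,0,0,0,4,-1],[0,0,0,0,0,4,-1],[0,0,0,0,0,3,-1],[0,0,0,0,0,1.4,-1],[0,0,0,0,0,0.3,-1]]]'

```text
time_s: 6.55
position: [0.5113, 0.0691, 0.0224]
tcp_rot: [[0.32, -0.947, -0.005], [-0.947, -0.32, 0.0], [-0.002, 0.004, -1.0]]
force: [-0.1, 0.2, -2.0]
opening: 0.591
```

Call:
send_rows --moves '[[[0,0,0,0,0,0.1,-1],[0,0,0,0,0,0.1,-1],[0,0,0,0,0,0.1,-1],[0,0,0,0,0,0,-1],[0,0,0,0,0,0,-1]]]'

```text
time_s: 7.05
position: [0.5133, 0.069, 0.0217]
tcp_rot: [[0.318, -0.948, 0.001], [-0.948, -0.318, -0.0], [0.0, -0.001, -1.0]]
force: [-0.3, -0.5, -2.1]
opening: 0.593
```

Call:
send_rows --moves '[[[0,0,0,0,0,0.1,-1],[0,0,0,0,0,0.1,-1],[0,0,0,0,0,0.1,-1],[0,0,0,0,0,0,-1],[0,0,0,0,0,0,-1]]]'

```text
time_s: 7.55
position: [0.5135, 0.069, 0.0207]
tcp_rot: [[0.318, -0.948, 0.002], [-0.948, -0.318, -0.0], [0.001, -0.002, -1.0]]
force: [-3.5, -0.2, 17.7]
opening: 0.593
```

Call:
send_rows --moves '[[[0,0,0,0,0,-0.15,-1],[0,0,0,0,0,0,0.3],[0,0,0,0,0,0,1],[0,0,0,0,0,0,1],[0,0,0,0,0,0,1]]]'

```text
time_s: 8.05
position: [0.5129, 0.069, 0.0194]
tcp_rot: [[0.317, -0.948, -0.0], [-0.948, -0.317, 0.0], [-0.0, 0.0, -1.0]]
force: [0.7, 0.5, -0.5]
opening: 0.838
```

Call:
send_rows --moves '[[[0,0,0,0,0,0,1],[0,0,0,0,0,-3,1],[0,0,0,0,0,-4,1],[0,0,0,0,0,-5,1],[0,0,0,0,0,-4,1]]]'

```text
time_s: 8.55
position: [0.5132, 0.069, 0.1818]
tcp_rot: [[0.317, -0.948, 0.001], [-0.948, -0.317, -0.0], [0.0, -0.001, -1.0]]
force: [1.3, -0.5, -0.1]
opening: 0.997
```

Call:
send_rows --moves '[[[0,0,-8.5,0,0,0,1],[0,0,-8.5,0,0,0,1],[0,0,-8.5,0,0,0,1],[0,0,-8.5,0,0,0,1],[0,0,-8.5,0,0,0,1]]]'

```text
time_s: 9.05
position: [0.5127, 0.0691, 0.1795]
tcp_rot: [[0.878, -0.479, -0.0], [-0.479, -0.878, 0.0], [-0.0, 0.0, -1.0]]
force: [0.2, 0.5, -0.3]
opening: 0.997
```

```bash
python3 - <<'E'
from h import *
a={}
for c in("scene","side"):
    im=capture(c); m=regions_of(c,"tipped_mid")
    for r in m[:2]: print(c,r["p"],r["mask"].sum())
    if m: 
        a[c]=m[0]["mask"]; im[cv2.morphologyEx(a[c].astype(np.uint8),cv2.MORPH_GRADIENT,np.ones((2,2)))>0]=(0,0,255)
        x,s=fit({c:a[c]},lambda p:lying(*p,.003),[.515,.078,3.46],[.01,.01,.1]); print(c,np.round(x,4),s)
    cv2.imwrite(f"pics/e_{c}.png",cv2.resize(im[130:290,150:350],(400,320)))
x,s=fit(a,lambda p:lying(*p,.003),[.515,.078,3.46],[.01,.01,.1]); print(np.round(x,4),s)
cv2.imwrite("pics/e.png",np.hstack([cv2.imread(f"pics/e_{c}.png") for c in("scene","side")]))
s=readout.read_state(); print(np.round(s["joint_positions"],1).tolist(),s["position"],s["time_s"])
E
```

```text
scene 0.59 801
scene [0.5155 0.0624 3.4249] 0.9185779816513762
side 0.64 837
side [0.5141 0.0676 3.4187] 0.8810526315789474
[0.5153 0.0624 3.4301] 0.8926294834947388
[-4.7, 23.2, 98.4, -0.0, 58.4, 114.5] [0.51279159 0.06905427 0.17947422] 9.25
```

View pics/e.png

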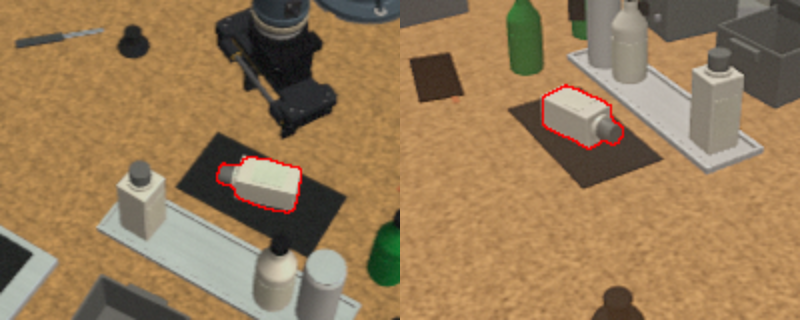

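The bottle lies on the mat with its cap toward −y, at about (0.515, 0.064), turned 18° toward the tray. From that heading the wide gripper body would come too near the standing square bottle. I'll re-take it from above, straighten it and shift it away from the tray, then regrasp it leaning.

Call:
send_rows --moves '[[[0,0,-8.5,0,0,0,1],[0,0,-8.5,0,0,0,1],[0,0,-8.5,0,0,0,1],[0,0,-8.5,0,0,0,1],[0,0,-8.5,0,0,0,1]]]'

```text
time_s: 9.75
position: [0.5129, 0.069, 0.1795]
tcp_rot: [[0.972, 0.237, -0.0], [0.237, -0.972, 0.0], [-0.0, -0.0, -1.0]]
force: [0.8, 0.1, -0.6]
opening: 0.997
```

Call:
send_rows --moves '[[[0,0,-8.5,0,0,0,1],[0,0,-8.5,0,0,0,1],[0,0,-8.5,0,0,0,1],[0,0,-8.5,0,0,0,1],[0,0,-8.5,0,0,0,1]]]'

```text
time_s: 10.25
position: [0.5129, 0.069, 0.1796]
tcp_rot: [[0.556, 0.831, -0.0], [0.831, -0.556, 0.0], [-0.0, -0.0, -1.0]]
force: [-0.3, -0.1, -0.8]
opening: 1.0
```

Call:
send_rows --moves '[[[0,0,-8.5,0,0,0,1],[0,0,-8.5,0,0,0,1],[0,0,-8.5,0,0,0,1],[0,0,-8.5,0,0,0,1],[0,0,-8.5,0,0,0,1]]]'

```text
time_s: 10.75
position: [0.5129, 0.069, 0.1795]
tcp_rot: [[-0.151, 0.989, -0.0], [0.989, 0.151, -0.0], [0.0, -0.0, -1.0]]
force: [0.5, -0.1, 0.2]
opening: 1.002
```

Call:
send_rows --moves '[[[0,0,-8.5,0,0,0,1],[0,0,-1,0,0,0,1],[0,0,0,0,0,3,1],[0,0,0,0,0,3,1],[0,0,0,0,0,0,1]]]'

```text
time_s: 11.25
position: [0.5098, 0.0692, 0.1166]
tcp_rot: [[-0.305, 0.952, -0.008], [0.952, 0.305, 0.001], [0.003, -0.008, -1.0]]
force: [-0.4, -0.1, 0.3]
opening: 0.997
```

```bash
python3 - <<'E'
from h import *
w=capture("wrist"); m=regions_of("wrist","tipped_mid")
if m:
    x,s=fit({"wrist":m[0]["mask"]},lambda p:lying(*p,.003),[.515,.064,3.46],[.01,.01,.05]); print(np.round(x,4),s,m[0]["p"])
    w[render("wrist",lying(*x,.003))^m[0]["mask"]]=(0,0,255)
cv2.imwrite("pics/f.png",w)
s=readout.read_state(); print(np.round(s["joint_positions"],1).tolist(),s["position"],s["time_s"])
E
```

```text
[0.5188 0.0645 3.4441] 0.9674597083653108 0.72
[-4.7, 28.3, 101.7, 0.0, 50.1, -22.6] [0.5128619  0.06903981 0.11962357] 11.35
```

View pics/f.png

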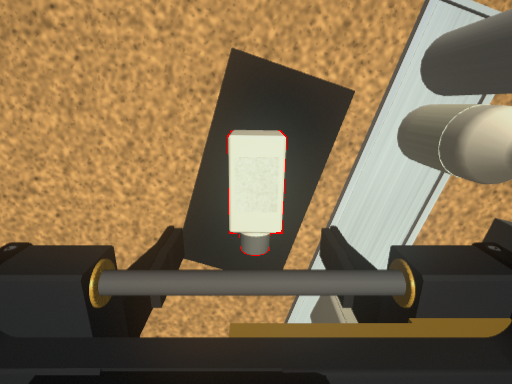

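The bottle (px 228-286 × 130-255) is centred between the fingers and matches the fit. Taking it.

Call:
send_rows --moves '[[[0,0,0,0,0,3,1],[0,0,0,0,0,3,1],[0,0,0,0,0,2.5,1],[0,0,0,0,0,1.4,1],[0,0,0,0,0,0,1]]]'

```text
time_s: 11.85
position: [0.5132, 0.069, 0.0204]
tcp_rot: [[-0.308, 0.952, -0.001], [0.952, 0.308, 0.0], [0.0, -0.001, -1.0]]
force: [-0.4, 0.2, 1.1]
opening: 0.998
```

Call:
send_rows --moves '[[[0,0,0,0,0,0,-1],[0,0,0,0,0,0,-1],[0,0,0,0,0,0,-1],[0,0,0,0,0,0,-1],[0,0,0,0,0,0,-1]]]'

```text
time_s: 12.35
position: [0.5133, 0.069, 0.0212]
tcp_rot: [[-0.309, 0.951, 0.001], [0.951, 0.309, -0.0], [-0.0, 0.001, -1.0]]
force: [-0.3, 0.3, 0.6]
opening: 0.633
```

Call:
send_rows --moves '[[[0,0,0,0,0,0,-1],[0,0,0,0,0,-1.5,-1],[0,0,0,0,0,-1.5,-1],[0,0,8,0,-1,0,-1],[0,0,8,0,-1,0,-1]]]'

```text
time_s: 12.85
position: [0.4937, 0.0641, 0.0509]
tcp_rot: [[-0.029, 1.0, 0.001], [1.0, 0.029, -0.0], [-0.0, 0.001, -1.0]]
force: [0.5, -0.1, -2.0]
opening: 0.591
```

Call:
send_rows --moves '[[[0,0,7.5,0,-1,0,-1],[0,0,0,0,0,0,-1],[0,0,0,0,0,1.5,-1],[0,0,0,0,0,1.3,-1],[0,0,0,0,0,0,-1]]]'

```text
time_s: 13.35
position: [0.4837, 0.0638, 0.0215]
tcp_rot: [[0.093, 0.996, -0.001], [0.996, -0.093, 0.0], [-0.0, -0.001, -1.0]]
force: [0.0, 0.1, -2.2]
opening: 0.592
```

Call:
send_rows --moves '[[[0,0,0,0,0,0.1,-1],[0,0,0,0,0,0.1,-1],[0,0,0,0,0,0,-1],[0,0,0,0,0,0,-1],[0,0,0,0,0,0,-1]]]'

```text
time_s: 13.85
position: [0.4837, 0.0639, 0.0209]
tcp_rot: [[0.096, 0.995, 0.0], [0.995, -0.096, -0.0], [-0.0, 0.0, -1.0]]
force: [1.0, 0.1, -2.8]
opening: 0.586
```

Call:
send_rows --moves '[[[0,0,0,0,0,0,0.3],[0,0,0,0,0,0,1],[0,0,0,0,0,0,1],[0,0,0,0,0,0,1],[0,0,0,0,0,0,1]]]'

```text
time_s: 14.35
position: [0.4837, 0.0639, 0.0207]
tcp_rot: [[0.096, 0.995, 0.0], [0.995, -0.096, -0.0], [0.0, 0.0, -1.0]]
force: [0.6, 0.2, 0.6]
opening: 0.923
```

Call:
send_rows --moves '[[[0,0,0,0,0,-2,1],[0,0,0,0,0,-4,1],[0,0,0,0,0,-5,1],[0,0,0,0,0,-5,1],[0,0,0,0,0,0,1]]]'

```text
time_s: 14.85
position: [0.4886, 0.0636, 0.187]
tcp_rot: [[0.096, 0.995, 0.015], [0.995, -0.096, -0.001], [0.0, 0.015, -1.0]]
force: [1.3, -0.0, 0.2]
opening: 0.996
```

```bash
python3 - <<'E'
from h import *
w=capture("wrist"); m=regions_of("wrist","tipped_mid")
for r in m[:1]:
    x,s=fit({"wrist":r["mask"]},lambda p:lying(*p,.003),[.484,.06,3.05],[.01,.01,.05]); print(np.round(x,4),s,r["p"])
s=readout.read_state(); print(np.round(s["joint_positions"],1).tolist(),s["position"],np.round(s["tcp_rot"],3).tolist(),s["time_s"])
E
```

```text
[0.4784 0.0626 3.0672] 0.9088873964629506 0.9
[-5.6, 20.8, 102.3, -0.0, 56.8, -0.1] [0.48428223 0.06385057 0.18195164] [[0.096, 0.995, 0.003], [0.995, -0.096, -0.0], [-0.0, 0.003, -1.0]] 14.95
```

Call:
send_rows --moves '[[[0,0,0,-5,0,1,1],[0,0,0,-5,0,1,1],[0,8,0,0,0,0,1],[0,8,0,0,0,0,1],[0,8,0,0,0,0,1]]]'

```text
time_s: 15.45
position: [0.4735, -0.0334, 0.1602]
tcp_rot: [[0.088, 0.995, 0.039], [0.906, -0.097, 0.411], [0.413, -0.001, -0.911]]
force: [0.2, -0.0, 0.3]
opening: 1.0
```

Call:
send_rows --moves '[[[0,8,0,0,0,0,1],[0,8,0,0,0,0,1],[0,8,0,0,0,0,1],[0,8,0,0,0,0,1],[0,8,0,0,0,0,1]]]'

```text
time_s: 15.95
position: [0.4738, -0.0341, 0.16]
tcp_rot: [[0.044, 0.995, 0.088], [0.43, -0.098, 0.898], [0.902, -0.002, -0.432]]
force: [0.6, 0.3, -0.4]
opening: 0.997
```

```bash
cat > st.py <<'E'
from h import *
s=readout.read_state(); R=np.array(s["tcp_rot"]); print(np.round(s["joint_positions"],1).tolist(),np.round(s["position"],4),np.round(R,3).tolist(),np.round(s["force"],1),s["time_s"])
import sys
if len(sys.argv)>1:
    T=np.array([float(a) for a in sys.argv[1:4]]); print("tool delta cm",np.round(100*R.T@(T-s["position"]),2))
E
python3 st.py .473 -.036 .0645
```

```text
[-48.3, 44.9, 100.4, 41.5, 89.6, -65.2] [ 0.4738 -0.0341  0.16  ] [[0.044, 0.995, 0.088], [0.43, -0.098, 0.898], [0.902, -0.002, -0.432]] [ 0.6  0.3 -0.4] 15.95
tool delta cm [-8.7  -0.04  3.95]
```

Call:
send_rows --moves '[[[0,0.5,0,-3,0,1.3,1],[0,0,0,-3,0,1.3,1],[0,0,0,-2.7,0,1.3,1],[0,0,0,0,0,0,1],[0,0,0,0,0,0,1]]]'

```text
time_s: 16.45
position: [0.4731, -0.0352, 0.0655]
tcp_rot: [[0.044, 0.995, 0.085], [0.425, -0.096, 0.9], [0.904, -0.003, -0.427]]
force: [0.2, 0.1, 1.2]
opening: 1.001
```

```bash
python3 st.py .4819 .0544 .0222; python3 - <<'E'
from h import *
a=capture("scene")[130:290,150:350]; b=capture("side")[130:290,150:350]; w=capture("wrist")
cv2.imwrite("pics/g.png",np.vstack([np.hstack([cv2.resize(a,(400,320)),cv2.resize(b,(400,320))]),np.hstack([cv2.resize(w,(370,278)),np.zeros((278,430,3),np.uint8)])]))
E
```

```text
[-48.5, 55.1, 99.7, 41.7, 82.9, -71.5] [ 0.4731 -0.0352  0.0655] [[0.044, 0.995, 0.085], [0.425, -0.096, 0.9], [0.904, -0.003, -0.427]] [0.2 0.1 1.2] 16.45
tool delta cm [-0.07  0.03  9.99]
```

View pics/g.png

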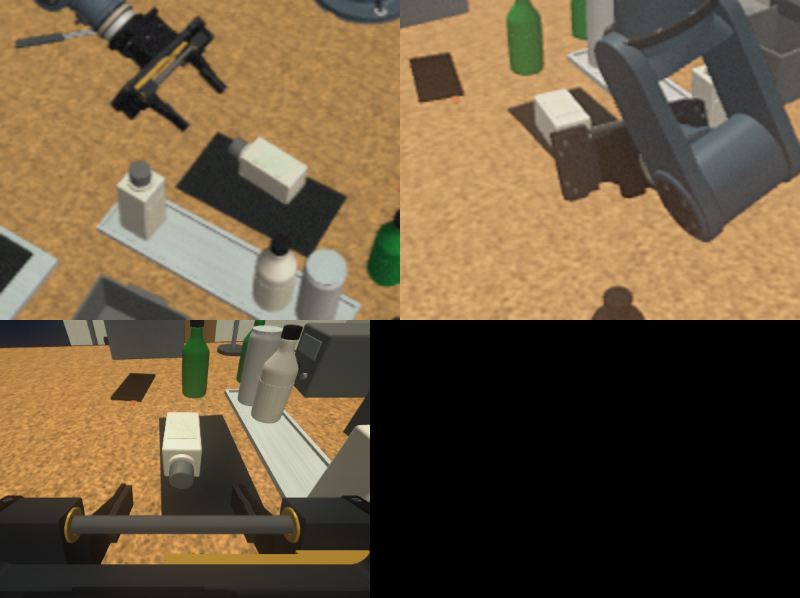

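The gripper leans over the cap, and the bottle is centred between the fingers (wrist px about (181,450) on this sheet), with room to the square neighbour. Advancing.

Call:
send_rows --moves '[[[0,0,0,0,0,2.5,1],[0,0,0,0,0,2.5,1],[0,0,0,0,0,2.5,1],[0,0,0,0,0,1.5,1],[0,0,0,0,0,0.9,1]]]'

```text
time_s: 17.1
position: [0.4826, 0.0536, 0.0237]
tcp_rot: [[0.04, 0.996, 0.086], [0.429, -0.095, 0.898], [0.902, 0.001, -0.431]]
force: [0.1, 0.6, -0.6]
opening: 1.003
```

Call:
send_rows --moves '[[[0,0,0,0,0,0,1],[0,0,0,0,0,0,-1],[0,0,0,0,0,0,-1],[0,0,0,0,0,0,-1],[0,0,0,0,0,0,-1]]]'

```text
time_s: 17.6
position: [0.4828, 0.052, 0.0232]
tcp_rot: [[0.041, 0.995, 0.088], [0.429, -0.097, 0.898], [0.902, 0.001, -0.431]]
force: [1.0, -0.2, -0.1]
opening: 0.716
```

Call:
send_rows --moves '[[[0,0,0,0,0,0,-1],[0,0,0,0,0,0,-1],[0,0,0,0.9,0,-0.4,-1],[0,0,0,1.8,0,-0.8,-1],[0,0,0,2.7,0,-1.3,-1]]]'

```text
time_s: 18.1
position: [0.4823, 0.0532, 0.0821]
tcp_rot: [[0.043, 0.995, 0.086], [0.429, -0.096, 0.898], [0.902, -0.002, -0.432]]
force: [0.9, 0.6, -2.2]
opening: 0.574
```

```bash
python3 st.py
```

```text
[-40.9, 52.5, 106.0, 48.8, 77.9, -72.1] [0.4823 0.0532 0.0821] [[0.043, 0.995, 0.086], [0.429, -0.096, 0.898], [0.902, -0.002, -0.432]] [ 0.9  0.6 -2.2] 18.1
```

Call:
send_rows --moves '[[[0,0,0,4.2,0,-2,-1],[0,0,0,4.2,0,-2,-1],[0,0,0,4.2,0,-2,-1],[0,-8,0,0,0,0,-1],[0,-8,0,0,0,0,-1]]]'

```text
time_s: 18.6
position: [0.4826, 0.0519, 0.2226]
tcp_rot: [[0.064, 0.995, 0.074], [0.666, -0.098, 0.74], [0.743, 0.002, -0.669]]
force: [-0.1, -0.1, -2.0]
opening: 0.574
```

Call:
send_rows --moves '[[[0,-8,0,0,0,0,-1],[0,-8,0,0,0,0,-1],[0,-8,0,0,0,0,-1],[0,-8,0,0,0,0,-1],[0,-8,0,0,0,0,-1]]]'

```text
time_s: 19.1
position: [0.4815, 0.0534, 0.2232]
tcp_rot: [[0.096, 0.995, 0.015], [0.985, -0.097, 0.141], [0.142, 0.001, -0.99]]
force: [-0.0, -0.6, -2.7]
opening: 0.573
```

Call:
send_rows --moves '[[[0,-8,0,0,0,0,-1],[0,-8,0,0,0,0,-1],[0,-8,0,0,0,0,-1],[0,-8,0,0,0,0,-1],[0,-2,0,0,0,0,-1]]]'

```text
time_s: 19.6
position: [0.4808, 0.0559, 0.2212]
tcp_rot: [[0.082, 0.996, -0.043], [0.898, -0.093, -0.431], [-0.433, -0.003, -0.901]]
force: [-0.2, 0.3, -3.1]
opening: 0.577
```

```bash
python3 st.py; python3 - <<'E'
from h import *
a=capture("scene")[90:290,150:350]; b=capture("side")[60:260,150:350]
cv2.imwrite("pics/i.png",np.hstack([cv2.resize(a,(400,400)),cv2.resize(b,(400,400))]))
E
```

```text
[9.9, 23.7, 95.6, -26.3, 70.1, 26.4] [0.4808 0.0559 0.2212] [[0.082, 0.996, -0.043], [0.898, -0.093, -0.431], [-0.433, -0.003, -0.901]] [-0.2  0.3 -3.1] 19.6
```

View pics/i.png

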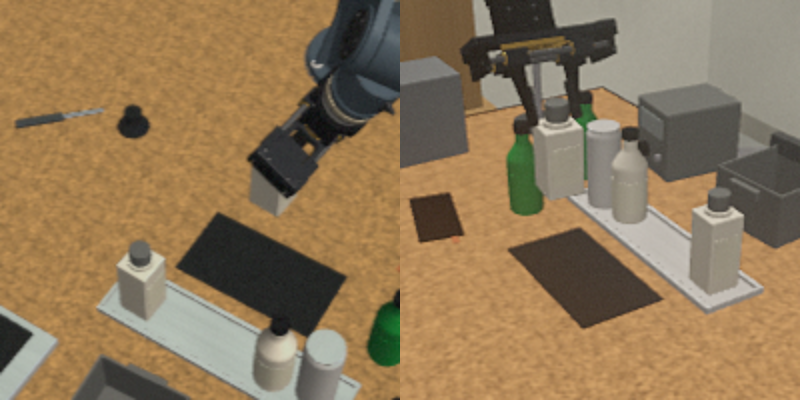

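The bottle is held upright, base down. Correcting yaw and carrying it over the gap.

Call:
send_rows --moves '[[[-2.3,0,-4.8,0,0,0,-1],[0,0,0,0,4,0,-1],[0,0,0,0,4.5,0,-1],[0,0,0,0,4.5,0,-1],[0,0,0,0,4,0,-1]]]'

```text
time_s: 20.2
position: [0.6536, 0.0517, 0.2224]
tcp_rot: [[0.005, 1.0, -0.002], [0.903, -0.005, -0.429], [-0.429, -0.0, -0.903]]
force: [0.5, 0.2, -2.8]
opening: 0.57
```

Call:
send_rows --moves '[[[0,0,0,0,0.8,0,-1],[0,0,0,0,0,0,-1],[0,0,0,0,0,0,-1],[0,0,0,0,0,0,-1],[0,0,0,0,0,0,-1]]]'

```text
time_s: 20.7
position: [0.6593, 0.053, 0.2225]
tcp_rot: [[0.002, 1.0, -0.002], [0.903, -0.003, -0.43], [-0.43, -0.001, -0.903]]
force: [-0.5, -0.4, -1.9]
opening: 0.574
```

```bash
python3 st.py .659 .052 .115; python3 - <<'E'
from h import *
a={}
P=np.array(readout.read_state()["position"]); zb=P[2]-.069
f=lambda p:[box(*p[:3],.052,.052,zb+p[3],zb+p[3]+.095),cyl(*p[:2],.016,zb+p[3]+.095,zb+p[3]+.125)]
for c in("scene","side"):
    im=capture(c); 
    for t in("tipped_mid","square_bottle_mid"):
        for r in regions_of(c,t):
            ys,xs=np.nonzero(r["mask"]); print(c,t,round(r["p"],2),xs.mean().round(),ys.mean().round(),len(xs),proj(c,P+[0,.006,-.03]).round())
            if np.hypot(*(np.array([xs.mean(),ys.mean()])-proj(c,P+[0,.006,-.03])[0]))<15: a.setdefault(c,r["mask"])
    if c in a: print(c,fit({c:a[c]},f,[P[0],P[1]+.006,0,0],[.01,.01,.05,.005]))
    im=im[70:270,160:360]; cv2.imwrite(f"pics/j_{c}.png",cv2.resize(im,(400,400)))
if a: print(fit(a,f,[P[0],P[1]+.006,0,0],[.01,.01,.05,.005]))
cv2.imwrite("pics/j.png",np.hstack([cv2.imread(f"pics/j_{c}.png") for c in("scene","side")]))
E
```

```text
[7.3, 35.6, 72.4, -26.0, 77.0, 14.5] [0.6593 0.053  0.2225] [[0.002, 1.0, -0.002], [0.903, -0.003, -0.43], [-0.43, -0.001, -0.903]] [-0.5 -0.4 -1.9] 20.7
tool delta cm [ 4.54 -0.02  9.75]
scene tipped_mid 0.59 248.0 233.0 168 [[254. 223.]]
scene square_bottle_mid 0.61 220.0 230.0 731 [[254. 223.]]
scene (array([ 0.65768022,  0.04409351,  0.54680213, -0.02663444]), np.float64(0.225201072386059))
side tipped_mid 0.89 286.0 121.0 938 [[286. 126.]]
side square_bottle_mid 0.89 308.0 181.0 1136 [[286. 126.]]
side (array([ 0.67706427,  0.08699108, -0.28526838, -0.01113207]), np.float64(0.9116186693147964))
(array([ 0.66339734,  0.06315159,  0.00696012, -0.00179768]), np.float64(0.5114280852994555))
```

View pics/j.png

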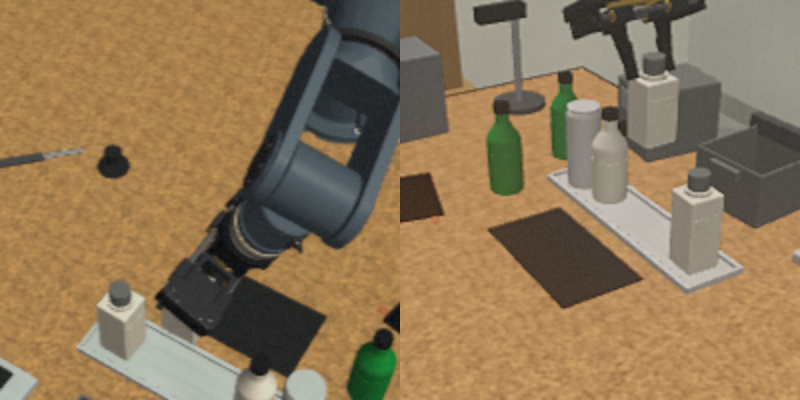

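The side view shows the bottle vertical above the gap, and the path down between the neighbours is clear.

Call:
send_rows --moves '[[[0,0,0,1.29,0,2.71,-1],[0,0,0,1.51,0,3.16,-1],[0,0,0,1.29,0,2.71,-1],[0,0,0,1.07,0,2.26,-1],[0,0,0,0.64,0,1.35,-1]]]'

```text
time_s: 21.5
position: [0.6594, 0.0527, 0.0847]
tcp_rot: [[0.001, 1.0, -0.004], [0.902, -0.003, -0.431], [-0.431, -0.003, -0.902]]
force: [-0.7, 0.2, -1.9]
opening: 0.572
```

Call:
send_rows --moves '[[[0,0,0,0.21,0,0.45,-1],[0,0,0,0.13,0,0.27,-1],[0,0,0,0,0,0,-1],[0,0,0,0,0,0,-1],[0,0,0,0,0,0,-1]]]'

```text
time_s: 22.0
position: [0.6615, 0.0528, 0.0806]
tcp_rot: [[0.004, 1.0, 0.001], [0.903, -0.003, -0.43], [-0.43, 0.002, -0.903]]
force: [0.4, 0.6, -1.7]
opening: 0.574
```

```bash
python3 st.py .659 .052 .073; python3 - <<'E'
from h import *
P=np.array(readout.read_state()["position"]); zb=P[2]-.069
f=lambda p:[box(*p[:3],.052,.052,zb+p[3],zb+p[3]+.095),cyl(*p[:2],.016,zb+p[3]+.095,zb+p[3]+.125)]
b=capture("side"); m=regions_of("side","tipped_mid")
for r in m[:2]:
    print(r["p"],fit({"side":r["mask"]},lambda p:f([P[0],p[0],0.005,p[1]]),[P[1]+.006,0],[.01,.005]))
w=capture("wrist"); a=capture("scene")
o=np.zeros((600,800,3),np.uint8); o[:,:]=0
o[:400,:400]=cv2.resize(b[90:230,230:370],(400,400)); o[:400,400:]=cv2.resize(a[180:320,190:330],(400,400))
cv2.imwrite("pics/k.png",o[:400])
E
```

```text
[7.3, 44.9, 78.2, -28.5, 63.3, 21.9] [0.6615 0.0528 0.0806] [[0.004, 1.0, 0.001], [0.903, -0.003, -0.43], [-0.43, 0.002, -0.903]] [ 0.4  0.6 -1.7] 22.0
tool delta cm [ 0.25 -0.25  0.72]
0.78 (array([ 0.06161134, -0.00280669]), np.float64(0.8747323340471093))
```

View pics/k.png

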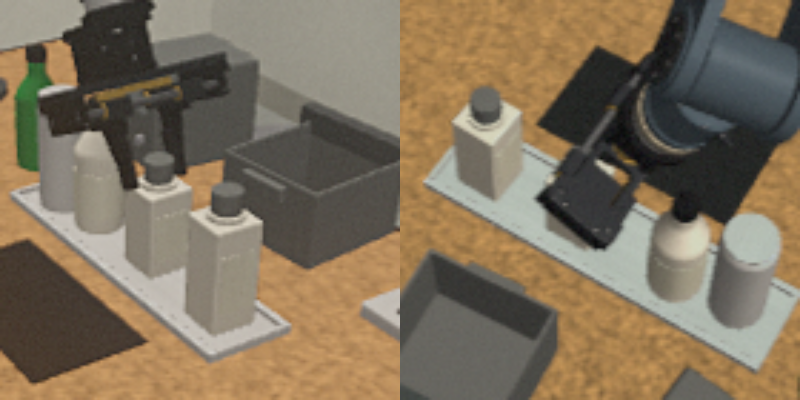

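The bottle is in the gap, clear of both neighbours, a few mm above the floor. Lowering until contact.

Call:
send_rows --moves '[[[0,0,0,0.09,-0.2,0.18,-1],[0,0,0,0.04,0,0.09,-1],[0,0,0,0.04,0,0.09,-1],[0,0,0,0,0,0,-1],[0,0,0,0,0,0,-1]]]'

```text
time_s: 22.7
position: [0.6586, 0.0527, 0.0751]
tcp_rot: [[0.003, 1.0, -0.001], [0.903, -0.003, -0.431], [-0.431, 0.0, -0.903]]
force: [0.1, 0.7, -3.5]
opening: 0.573
```

Call:
send_rows --moves '[[[0,0,0,0.04,0,0.09,-1],[0,0,0,0.04,0,0.09,-1],[0,0,0,0,0,0,-1],[0,0,0,0,0,0,-1],[0,0,0,0,0,0,-1]]]'

```text
time_s: 23.2
position: [0.6593, 0.053, 0.0743]
tcp_rot: [[0.003, 1.0, 0.001], [0.903, -0.003, -0.43], [-0.43, 0.002, -0.903]]
force: [-0.3, 3.1, 5.4]
opening: 0.573
```

Call:
send_rows --moves '[[[0,0,0,0.02,0,0.05,-1],[0,0,0,0,0,0,-1],[0,0,0,0,0,0,-1],[0,0,0,0,0,0,-1],[0,0,0,0,0,0,-1]]]'

```text
time_s: 23.7
position: [0.6594, 0.053, 0.0742]
tcp_rot: [[0.003, 1.0, 0.001], [0.903, -0.003, -0.431], [-0.431, 0.002, -0.903]]
force: [-0.2, 3.3, 7.2]
opening: 0.575
```

Call:
send_rows --moves '[[[0,0,0,0,0,0,0.3],[0,0,0,0,0,0,0.6],[0,0,0,0,0,0,0.9],[0,0,0,0,0,0,0.9],[0,0,0,0,0,0,0.9]]]'

```text
time_s: 24.2
position: [0.6584, 0.0523, 0.0723]
tcp_rot: [[0.003, 1.0, -0.002], [0.902, -0.003, -0.431], [-0.431, -0.001, -0.902]]
force: [0.3, 0.0, -0.2]
opening: 0.905
```

```bash
python3 st.py; python3 - <<'E'
from h import *
a=capture("scene"); b=capture("side")
cv2.imwrite("pics/l.png",np.hstack([cv2.resize(b[90:230,230:370],(400,400)),cv2.resize(a[180:320,190:330],(400,400))]))
E
```

```text
[7.2, 45.4, 78.8, -28.8, 62.6, 22.4] [0.6584 0.0523 0.0723] [[0.003, 1.0, -0.002], [0.902, -0.003, -0.431], [-0.431, -0.001, -0.902]] [ 0.3  0.  -0.2] 24.2
```

View pics/l.png

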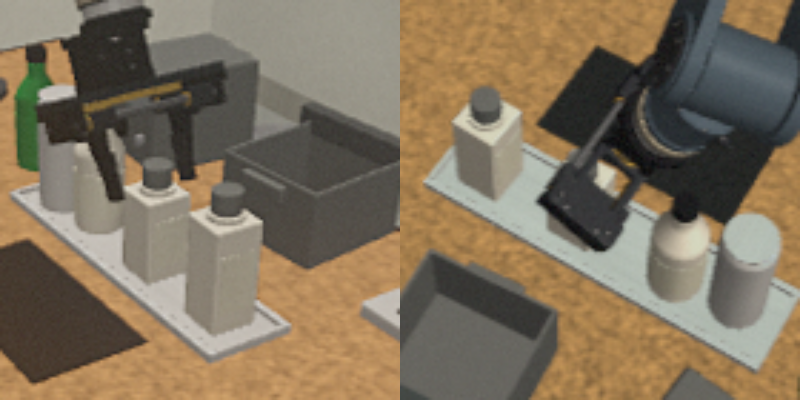

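Released and standing upright. Retreating straight up.

Call:
send_rows --moves '[[[0,0,0,-0.43,0,-0.9,0.9],[0,0,0,-0.86,0,-1.8,0.9],[0,0,0,-1.29,0,-2.7,0.9],[0,0,0,-1.72,0,-3.6,0.9],[0,0,0,-1.72,0,-3.6,0.9]]]'

```text
time_s: 24.8
position: [0.6583, 0.0525, 0.2141]
tcp_rot: [[0.002, 1.0, -0.002], [0.903, -0.003, -0.431], [-0.431, -0.0, -0.903]]
force: [1.0, -0.4, -0.2]
opening: 0.952
```

Call:
send_rows --moves '[[[0,0,0,-1.72,0,-3.6,0.9],[0,0,0,0,-5,0,0.9],[0,0,0,0,-5,0,0.9],[0,0,0,0,-5,0,0.9],[0,0,0,0,-4,0,0.9]]]'

```text
time_s: 25.3
position: [0.4655, 0.053, 0.2531]
tcp_rot: [[0.003, 1.0, -0.001], [0.903, -0.003, -0.43], [-0.43, -0.0, -0.903]]
force: [0.3, 0.5, -0.0]
opening: 0.953
```

```bash
python3 st.py; python3 - <<'E'
from h import *
a=capture("scene"); b=capture("side")
cv2.imwrite("pics/m.png",np.hstack([cv2.resize(b[90:230,230:370],(400,400)),cv2.resize(a[180:320,190:330],(400,400))]))
sp={"tipped_mid":([.659,.06,.07],lambda p:[box(*p,.052,.052,.004,.099),cyl(*p[:2],.016,.099,.129)]),
"square_bottle_mid":([.66,-.053,.07],lambda p:[box(*p,.052,.052,.004,.119),cyl(*p[:2],.016,.119,.149)])}
for t,(q,f) in sp.items():
  for c in("scene","side"):
    for r in regions_of(c,t):
        ys,xs=np.nonzero(r["mask"])
        if np.hypot(*(np.array([xs.mean(),ys.mean()])-proj(c,q)[0]))<15:
            x,s=fit({c:r["mask"]},f,q[:2]+[0.],[.01,.01,.05]); print(t,c,round(r["p"],2),np.round(x,3),round(s,3))
E
```

```text
[10.2, 19.2, 97.2, -26.7, 70.6, 20.9] [0.4655 0.053  0.2531] [[0.003, 1.0, -0.001], [0.903, -0.003, -0.43], [-0.43, -0.0, -0.903]] [ 0.3  0.5 -0. ] 25.3
tipped_mid scene 0.89 [0.659 0.058 0.003] 0.847
tipped_mid side 0.8 [ 0.659  0.064 -0.007] 0.895
square_bottle_mid scene 0.78 [ 0.657 -0.056  0.015] 0.856
square_bottle_mid side 0.79 [ 0.66  -0.052  0.038] 0.951
```

View pics/m.png

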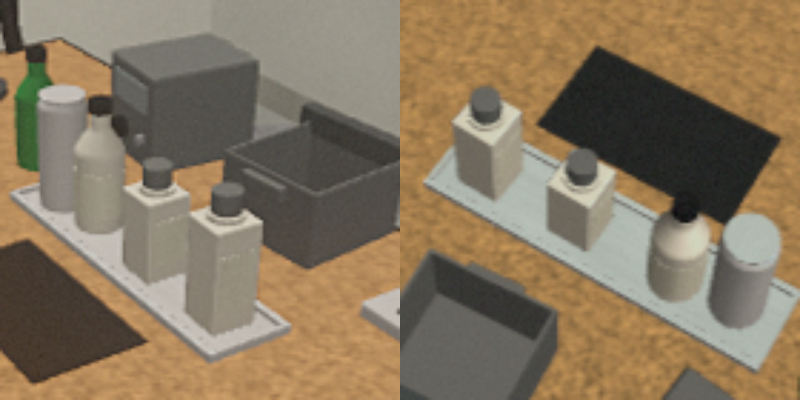

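The bottle stands upright in the tray gap, clear on both sides, with the neighbours in place and the gripper well away. Handing in.

```bash
python3 -c "
from rig import bot; print(bot.hand_in())"
```

```text
the job is handed in; nothing more can be done
None
```

The fallen bottle now stands upright on its base in the tray gap, clear of its neighbours. I handed the job in at about 25.6 s of the 54 s allowed; no verdict was reported.

**What I did:**
1. I lifted the bottle out from above, laid it on the mat with its cap turned toward −y, and let go.
2. It lay about 18° askew, so I took it once more from above, straightened it a little further from the tray, and let go again.
3. I took it leaning over the cap, turned it upright, lowered it into the gap until it touched lightly (about 7 N), and released it.

**Last checks:**
- **Bottle position:** silhouette fits put it at about (0.659, 0.058–0.064), against a gap centre of about (0.659, 0.060). The scene and side cameras differ by 6 mm in y, as they did at the start.
- **Neighbours:** the square bottle fits within about 3 mm of its first measured place, which is within the scatter of the fits. I checked the round bottle and can only by eye in the last picture; they stand as before.
- **Bystanders:** I did not re-measure the panel, suction cup or pick. The arm was never seen to come near them.
- **Forces:** the highest I read was about 18 N, when first pressing the bottle onto the mat. Forces were only read at the end of each move.
- **One reading that disagreed:** in the leaning grasp the gripper read slightly narrower than before (0.574 against about 0.592), probably from gripping near the shoulder. The bottle did not visibly slip.

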